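Dust off a specimen mount: load, close the lid, hold the air lever at half stroke

ROBOT

A 7-joint arm with a two-finger parallel gripper is mounted at the origin on a cart in front of the work surface, level with it; the furniture and walls round the work are solid. World frame = base frame: x ahead of the robot, y to its left, z up, the work surface at z = 0. Lengths are in m, angles in rad, forces in N, time in s.
With the tool pointing down it reaches from about 0.425 to 0.875 m from the base axis. Payload 4.7 kg.
Tool frame: the origin (TCP) lies between the finger pads; the fingertips stand ctrl.tcp_to_tips ahead of it and the grasp point (between the pads) lies 6 mm ahead of it (ctrl.tcp_to_tips is the distance from the TCP to the fingertips, in m); z points along the fingers, y is the line along which they close (so a half turn about z gives the same grasp; the last joint's range is limited). The gripper opens to 85 mm and grips with 20 to 120 N. Pads are 22 mm wide; open, the fingers measure 114 mm over their backs; the gripper's body (76 mm by 85 mm) begins 54 mm behind the grasp point. The pads swing forward as they close: fully open they stand 13 mm farther back than shut.
Start: joints at [1.219, 0.321, -0.07, 1.45, 0.023, 1.371, -0.057], TCP at [0.232, -0.607, 0.256] pointing down, gripper open.
Joint ranges: [-2.86, 2.86], [-0.3, 2.09], [-1.38, 1.24], [0.06, 2.45], [-1.56, 4.7], [0.09, 2.05], [-2.69, 2.69]. Speed limits (rad/s): [2.57, 2.57, 3.14, 3.14, 3.14, 3.14, 3.14].

INTERFACE

Orientations are given as a 3x3 rotation matrix whose columns are the frame's x, y, z axes.
In Python, from cell import ctrl, imaging, job gives the robot as it stands.
- The arm moves only by the tool servo_tool, never from a script. Its argument "deltas" is a list of rows, each an object with "twist": the turn, a rotation vector about the tool's x, y, z in degrees, a list of three; "xyz": the shift along the tool's x, y, z in mm, a list of three; "jaw": the opening, from -1 (shut) to 1 (fully open). In form: [{"twist": [wx, wy, wz], "xyz": [tx, ty, tz], "jaw": jaw}, ...]. A call has exactly 5 rows; each row shifts and turns the commanded pose from where the row before left it, along the tool's axes as they then stand; what a row does not reach is not made up. A row lasts 1/8 s, in which the tool goes at most 62.5 mm and 10.7 degrees, less where a joint would pass 70% of its speed; a pose out of reach is approached as far as the arm can. A call with a gripper value outside its range is refused whole. The fingers move at their own pace and stop on an object; the grip force is fixed at half the most. Time passes only in rows, so rows that do not move let the fingers close, or fill a call up. It gives the time, the measured TCP pose, the force, the opening and the grip force at its end, in the units of the state.
- ctrl.sense(): the state, without advancing time (a new reading comes with each control period).
- imaging.get_image(name): name is "scene" or "top"; returns a dict with "image" (480x640x3 uint8, red, green, blue), "fx", "fy", "cx", "cy" (pixels), "camera_from_world" (4x4, takes a point from world to camera coordinates). Camera axes: x right, y down, z forward; pixel columns grow to the right and rows downward; lengths in m; the calibration is good to about 2 mm. A picture is of the moment at which its call begins. There is no depth.
- job.hand_in(): hands the job in; it is judged then, once.
The state is a dict: "t": time; "qpos": joint angles; "dq": joint speeds; "effort": joint torques, N m; "ee_pos": TCP position; "ee_rot": TCP orientation; "wrist_force": force on the tool from outside, world axes, zero at the start; "wrist_torque": the same for the moment, N m; "gripper_width": finger opening in m; "finger_force": force on a finger pad.
Only numpy, scipy, OpenCV 4.12 (cv2) and the standard library are available. Lean on these libraries where they do the work, as an engineer would, in place of code of your own. Each camera call takes 0.05 s, during which the arm holds its last target. There are 200 camera calls.

TASK

Dust off the larger of the two round specimen mounts that stand on the grey mat to the right of the dust-off box: stand it upright in the nest ring inside the box, then lower the clear lid gently and slowly until it is fully shut on its stops, and only then press the spring-loaded air lever at the box's right side down to half stroke, where it lies level and its pointer is at the long middle mark, never near full stroke. Finish while still holding the lever there, because the air blows only as long as it is held; leave the other things on the bench where they are.

Things in the scene. Friction and masses are not known exactly. Their poses are not given: they have to be found in the camera images.
- mount_b: The mount to be dusted: round dark green resin disc, 30 mm diameter, 18 mm high, 20 to 40 g, standing on a light grey mat, 2 mm thick, fixed to the bench. Origin: centre of its underside, z up.
- mount_d: The smaller mount, to be left alone: 25 mm diameter, 15 mm high, dark green as well. Origin: centre of its underside. The two mounts stand on the mat right of the box, one nearer and one farther from the robot; which is which changes.
- dust_box: Dust-off box, fixed: base plate 172 (x) x 190 mm (y) with a white open well, inside 138 x 158 mm, rim 50 mm above the bench; right of it (-y) a valve shelf with the air lever, out to y = -168 mm; behind (+x) an exhaust spigot. Lid and lever belong to it. Origin: on the bench under the centre of well and nest; x points from the front to the hinge side, y left, z up.
- nest (a point): Centre of the nest, on the well's floor, 22 mm above the bench. Round it a black ring, 34 mm inside and 44 mm outside diameter, its top 28 mm above the bench; the mount stands inside it on the floor, its top then 40 mm above the bench. Two thin nozzles come from the well's rear wall up to 40 mm behind the nest's centre, 30 mm to either side, 43 mm above the bench.
- lid_hinge (a point): Middle of the lid's hinge axis, at x = +80 mm, z = 54 mm in the box's frame; the axis runs along the box's y.
- dust_lid (a joint): Lid angle, rad: 0 = shut, level on its stops; pi/2 = upright; starts open at 1.65 to 1.9 (leaning back). Friction hinge (0.2 N m): it stays where it is left, 2 N at its front edge moves it; it can be pushed over from behind with closed fingers. Gentle: slower than 0.6 rad/s (0.1 m/s at the lip) in the last 0.12 rad (20 mm at the lip).
- lid_lip (a point): On the lid's outer (upper) face, middle of the black finger lip at the front edge, 163 mm from the hinge axis; z out of that face, x to the hinge. The lid is a flat frame, 172 mm wide, 9 mm thick, with a clear pane; shut, its underside is level with the hinge axis, its outer face 63 mm above the bench. Front frame bar: 141 to 157 mm from the hinge; lip: 70 mm wide, to 171 mm.
- air_lever (a joint): Air lever angle, rad: 0 = free, tip 0.25 rad above level; 0.25 = half stroke, level; 0.5 = full stroke. A spring drives it back to 0: pushing the pad down takes 2 N to start, 5 N at half stroke, 9 N at full stroke. Hold it at half stroke within 0.06 rad (about 5 mm at the pad); above 0.42 the blast would blow the mount out of its nest.
- lever_pivot (a point): The lever's pivot, at x = +40 mm, y = -125 mm, z = 62 mm in the box's frame; its axis runs along the box's y.
- lever_pad (a point): Centre of the top of the ribbed black pad (34 x 26 mm) at the lever's front end, where it is pressed: 95 mm in front of the pivot, 9 mm above the lever's centre line. Level, it is at x = -55, y = -125, z = 71 mm in the box's frame; free, about 23 mm higher. A fixed upright arc with three marks stands 25 mm right of the lever, 50 to 70 mm in front of the pivot, 92 mm high.
- loupe: Bystander: clear loupe with black rim, 41 mm diameter, 42 mm high, at the left front. Origin: centre of its underside.
- petri_dish_b: Bystander: open glass dish, 61 mm diameter, 15 mm high, at the left. Origin: centre of its underside.
- vial_2: Bystander: small vial, 22 mm diameter, 47 mm high, right of the mounts in front of the keyboard. Origin: centre of its underside.
- specimen_pot: Bystander: white screw-lid pot, 47 mm diameter, 43 mm high, behind the box. Origin: centre of its underside.
- mouse: Bystander: computer mouse, 100 x 55 x 39 mm, behind the box to the right, by the keyboard. Origin: centre of its underside.

How it is judged:
On the way, in this order (a step that is already met when the one before it is completed fails the run):
1. the larger mount stands upright in the nest ring, let go, with the lid still open (horizontal distance between mount_b and nest below 0.004 m and z of mount_b in the frame of nest below 0.003 m and angle between mount_b's own z axis and vertical below 0.08 rad and contact force between the fingers and mount_b below 0.2 N and value of joint dust_lid above 1 rad), for 0.3 s.
2. the lid is fully shut on its stops over the seated mount (horizontal distance between mount_b and nest below 0.004 m and z of mount_b in the frame of nest below 0.003 m and angle between mount_b's own z axis and vertical below 0.08 rad and value of joint dust_lid below 0.03 rad), for 0.3 s.
3. the fingers hold the air lever at half stroke with the lid shut (value of joint dust_lid below 0.03 rad and value of joint air_lever between 0.19 and 0.31 rad and contact force between the fingers and dust_box above 1.5 N), for 1 s.
At the end, for the whole second after the job is handed in: The larger mount stands upright on the nest's floor inside the ring (within 4 mm of its centre, tilt under 0.08 rad), the lid is shut (under 0.03 rad), and the fingers keep the air lever still at half stroke (0.19 to 0.31 rad, at least 1.5 N) through the last second (all of step 3 and horizontal distance between mount_b and nest below 0.004 m and z of mount_b in the frame of nest below 0.003 m and angle between mount_b's own z axis and vertical below 0.08 rad and velocity of joint air_lever between -0.2 and 0.2 rad/s); the arm keeps its last pose, push and grip.
It fails at once if the lid slams: faster than 0.6 rad/s in the last 0.12 rad before its stops (value of joint dust_lid below 0.12 rad and velocity of joint dust_lid below -0.6 rad/s).
It fails at once if the air lever is pressed (over 0.12 rad) while the lid is not shut (value of joint air_lever above 0.12 rad and value of joint dust_lid above 0.06 rad).
It fails at once if the air lever goes beyond 0.42 rad towards full blast (value of joint air_lever above 0.42 rad).
It fails at once if a bystander is moved by more than 30 mm (distance of any of mount_d, loupe, petri_dish_b, vial_2, specimen_pot, mouse from where it was at the start of the episode above 0.03 m).
It also fails if it takes over 64 s, if anything falls off the work surface, if the arm or the gripper's body presses on something with over 40 N, if the wrist force passes 120 N, or if a joint passes its speed limit or range.

## Working session

There is one attempt and no reset: what is moved stays moved. The work goes in short steps, Python scripts to look and compute and a tool call to move; the robot and the scene stay as the last step left them, time stands still between calls to the robot, and variables do not carry over. Pictures are saved under pics/ and viewed, at most 10 in all, crops included, and the job is handed in when it is done.

Besides the shell and the picture viewer there is one more tool, called after "Request:" as name(argument=value, ...) on one line, values as JSON. servo_tool: Moves the arm, as the interface text tells. Its arguments: {"type":"object","properties":{"deltas":{"type":"array"}},"required":["deltas"]}

```bash
ls; mkdir -p pics; cat > h.py <<'E'
import numpy as np, cv2
from cell import ctrl, imaging, job
def grab(n,f=None):
    d=imaging.get_image(n)
    if f: cv2.imwrite('pics/'+f,cv2.cvtColor(d['image'],cv2.COLOR_RGB2BGR))
    return d
def ray(d,u,v,z):
    T=np.array(d['camera_from_world']);R=T[:3,:3];c=-R.T@T[:3,3]
    r=R.T@np.array([(u-d['cx'])/d['fx'],(v-d['cy'])/d['fy'],1]);return c+r*(z-c[2])/r[2]
def proj(d,p):
    T=np.array(d['camera_from_world']);q=T[:3,:3]@np.array(p)+T[:3,3]
    return q[0]/q[2]*d['fx']+d['cx'],q[1]/q[2]*d['fy']+d['cy']
E
python3 - <<'E'
from h import *
np.set_printoptions(precision=4,suppress=True)
for n in('top','scene'):
    d=grab(n,n+'0.png');T=np.array(d['camera_from_world']);print(n,d['fx'],d['cx'],d['cy'],-T[:3,:3].T@T[:3,3]);print(T)
s=ctrl.sense();print(ctrl.tcp_to_tips,s['ee_pos'],s['ee_rot'],s['gripper_width'],s['t'])
E
```

```text
pics
top 557.3321559363592 313.1515331531938 252.68261410443645 [ 0.3698 -0.0056  1.5773]
[[ 0.0121 -0.9999  0.007  -0.0211]
 [-0.9926 -0.0129 -0.1204  0.5569]
 [ 0.1204 -0.0055 -0.9927  1.5212]
 [ 0.      0.      0.      1.    ]]
scene 597.2879776227192 314.0917673676172 245.3311537575494 [-0.3401  0.6048  0.9743]
[[-0.5774 -0.8162 -0.0183  0.3151]
 [-0.5184  0.3839 -0.7641  0.336 ]
 [ 0.6307 -0.4317 -0.6448  1.1039]
 [ 0.      0.      0.      1.    ]]
0.025 [ 0.2323 -0.6066  0.2553] [[ 0.9338  0.3577 -0.0007]
 [ 0.3577 -0.9338  0.0016]
 [-0.0001 -0.0017 -1.    ]] 0.08515924064695161 0.1
```

View pics/top0.png

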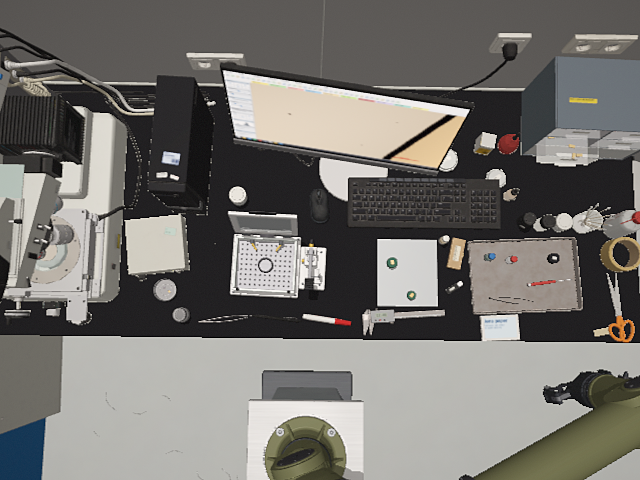

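View pics/scene0.png

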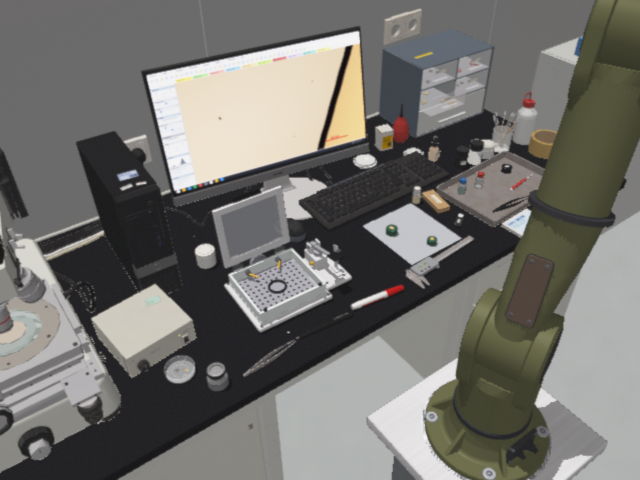

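The top view shows the box around (265,266), with its nest ring at (265,266). The mounts are at (392,263) and (411,296) on the mat. I'll zoom in and measure.

```bash
python3 - <<'E'
from h import *
np.set_printoptions(precision=4,suppress=True)
d=grab('top');im=d['image'];c=im[195:325,220:450]
cv2.imwrite('pics/c1.png',cv2.cvtColor(cv2.resize(c,None,fx=3.4,fy=3.4,interpolation=cv2.INTER_CUBIC),cv2.COLOR_RGB2BGR))
s=grab('scene');cv2.imwrite('pics/c2.png',cv2.cvtColor(cv2.resize(s['image'][180:340,200:460],None,fx=3,fy=3,interpolation=cv2.INTER_CUBIC),cv2.COLOR_RGB2BGR))
for nm,e in(('top',d),('scene',s)):
    i=e['image'].astype(int);g=((i[...,1]-i[...,0]>12)&(i[...,1]-i[...,2]>4)).astype('uint8')
    n,l,st,ce=cv2.connectedComponentsWithStats(g)
    for k in range(1,n):
        u,v=ce[k]
        if st[k,4]>8 and 360<u<460 and 200<v<320:print(nm,st[k],ce[k],ray(e,u,v,.02))
E
```

```text
top [387 257  10  11  66] [391.5606 262.2879] [ 0.5344 -0.2349  0.02  ]
top [407 291   9   9  45] [411.0667 294.8667] [ 0.4437 -0.289   0.02  ]
scene [386 224  11  12  87] [391.2759 230.1264] [ 0.5254 -0.2268  0.02  ]
scene [427 236  10  10  60] [431.4833 240.7167] [ 0.4341 -0.2792  0.02  ]
```

View pics/c1.png

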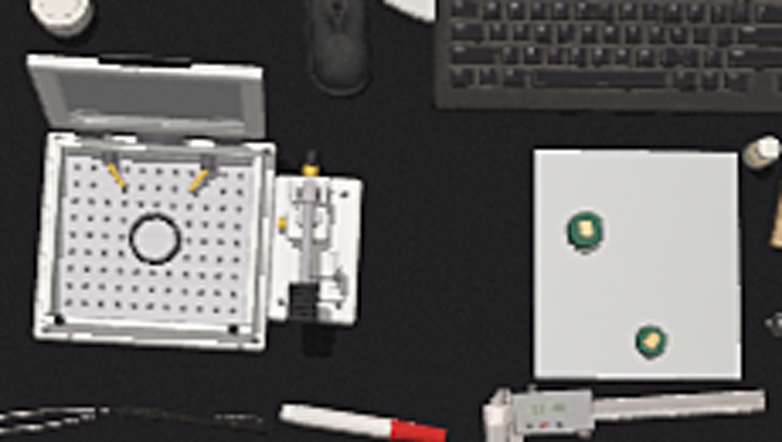

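View pics/c2.png

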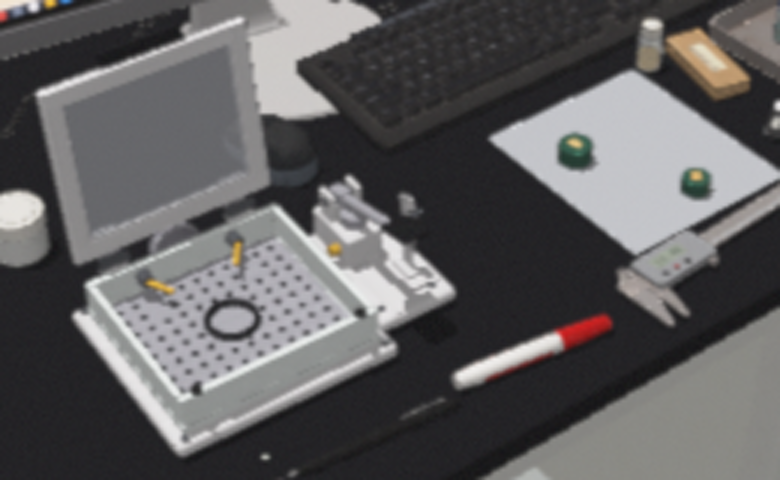

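The larger mount is the farther one, at (391,262). The lid leans back, the ring is at about (265,265), and the lever pad is at about (312,284). Next I'll pin down the poses.

```bash
python3 - <<'E'
from h import *
from scipy.optimize import least_squares
np.set_printoptions(precision=4,suppress=True)
D={n:grab(n) for n in('top','scene')}
def tri(obs):
    f=lambda p:np.concatenate([np.array(proj(D[n],p))-uv for n,uv in obs]);r=least_squares(f,[.5,-.1,.03]);return r.x,r.fun
# mounts: green + enclosed gold -> hull
for nm,boxes in(('b',{'top':(382,252,402,273),'scene':(380,218,402,242)}),('d',{'top':(402,286,420,305),'scene':(421,230,442,251)})):
    o=[]
    for n,(x0,y0,x1,y1) in boxes.items():
        i=D[n]['image'][y0:y1,x0:x1].astype(int);g=(i[...,1]-i[...,0]>12)
        h=cv2.convexHull(np.argwhere(g)[:,::-1].astype(np.int32));m=cv2.moments(h);c=np.array([m['m10'],m['m01']])/m['m00']+[x0,y0]
        print(nm,n,c,m['m00'],ray(D[n],*c,.011));o.append((n,c))
    print(tri(o))
# ring
o=[]
for n,(x0,y0,x1,y1) in {'top':(255,254,277,276),'scene':(266,276,290,298)}.items():
    i=D[n]['image'][y0:y1,x0:x1];g=(i.max(2)<70).astype('uint8')
    k,l,st,ce=cv2.connectedComponentsWithStats(g);b=1+np.argmax(st[1:,4])
    h=cv2.convexHull(np.argwhere(l==b)[:,::-1].astype(np.int32));m=cv2.moments(h);c=np.array([m['m10'],m['m01']])/m['m00']+[x0,y0]
    print('ring',n,st[b],c,ray(D[n],*c,.027));o.append((n,c))
print(tri(o))
# box edges
for n,f,off,pts in(('scene',3,(200,180),{'FL':(187,397),'FR':(372,315),'BL':(88,285),'BR':(278,208)}),('top',3.4,(220,195),{'BL':(49,137),'BR':(272,147),'pFL':(35,340),'pFR':(267,350),'sFR':(357,325),'sBR':(362,180)})):
    for k,(u,v) in pts.items(): print(n,k,ray(D[n],(u+.5)/f-.5+off[0],(v+.5)/f-.5+off[1],.01 if k[0] in'ps' else .05))
E
```

```text
b top [391.5624 262.2789] 73.5 [ 0.5354 -0.2363  0.011 ]
b scene [391.4705 229.5469] 96.0 [ 0.535  -0.2366  0.011 ]
(array([ 0.5352, -0.2365,  0.011 ]), array([ 0.0754,  0.0689, -0.0927, -0.0031]))
d top [411.1327 294.8673] 51.5 [ 0.4441 -0.2908  0.011 ]
d scene [431.5    240.1513] 65.0 [ 0.443  -0.2891  0.011 ]
(array([ 0.4444, -0.291 ,  0.0091]), array([-0.0632, -0.0616,  0.0788,  0.001 ]))
ring top [ 9  9  9 10 17] [268.9697 268.4667] [0.512  0.1087 0.027 ]
ring scene [ 3  4 17 13 55] [276.9537 286.0576] [0.5194 0.1217 0.027 ]
(array([0.5175, 0.116 , 0.0245]), array([-2.5248, -1.9363,  2.589 ,  0.2286]))
scene FL [0.4506 0.2017 0.05  ]
scene FR [0.4405 0.0471 0.05  ]
scene BL [0.5948 0.2014 0.05  ]
scene BR [0.5838 0.0354 0.05  ]
top BL [0.6018 0.2056 0.05  ]
top BR [0.5959 0.0239 0.05  ]
top pFL [0.4384 0.2177 0.01  ]
top pFR [0.4326 0.0263 0.01  ]
top sFR [ 0.4541 -0.0478  0.01  ]
top sBR [ 0.575  -0.0508  0.01  ]
```

The mount comes out at (0.535, -0.2365), consistent in both views at z = 0.011. The box yaw is about -2°. I'll move over the mount and refine the ring while I'm at it.

Request:
servo_tool(deltas=[{"twist": [0,0,0],"xyz": [41.5,-23.7,8],"jaw": 1},{"twist": [0,0,0],"xyz": [41.5,-23.7,8],"jaw": 1},{"twist": [0,0,0],"xyz": [41.5,-23.7,8],"jaw": 1},{"twist": [0,0,0],"xyz": [41.5,-23.7,8],"jaw": 1},{"twist": [0,0,0],"xyz": [41.5,-23.7,8],"jaw": 1}])

```text
t: 0.92
ee_pos: [0.3847, -0.4209, 0.2162]
ee_rot: [[0.934, 0.358, 0.0], [0.358, -0.934, -0.0], [0.0, 0.001, -1.0]]
wrist_force: [0.4, -0.9, 0.2]
gripper_width: 0.0855
finger_force: 0.0
```

Request:
servo_tool(deltas=[{"twist": [0,0,0],"xyz": [41.5,-23.7,8],"jaw": 1},{"twist": [0,0,0],"xyz": [41.5,-23.7,8],"jaw": 1},{"twist": [0,0,0],"xyz": [41.5,-23.7,8],"jaw": 1},{"twist": [0,0,0],"xyz": [41.5,-23.7,8],"jaw": 1},{"twist": [0,0,0],"xyz": [41.5,-23.7,8],"jaw": 1}])

```text
t: 1.55
ee_pos: [0.5361, -0.2362, 0.1762]
ee_rot: [[0.934, 0.357, 0.0], [0.357, -0.934, -0.0], [0.0, 0.001, -1.0]]
wrist_force: [0.3, -0.9, 0.7]
gripper_width: 0.0853
finger_force: 0.0
```

Request:
servo_tool(deltas=[{"twist": [0,0,6],"xyz": [0,0,0],"jaw": 0.6},{"twist": [0,0,6],"xyz": [0,0,0],"jaw": 0.4},{"twist": [0,0,6],"xyz": [0,0,0],"jaw": 0.2},{"twist": [0,0,5],"xyz": [0,0,0],"jaw": 0.2},{"twist": [0,0,0],"xyz": [0,0,0],"jaw": 0.2}])

```text
t: 2.17
ee_pos: [0.5352, -0.2373, 0.1763]
ee_rot: [[0.999, -0.035, -0.0], [-0.035, -0.999, -0.0], [-0.0, 0.0, -1.0]]
wrist_force: [0.6, -0.2, -0.0]
gripper_width: 0.0509
finger_force: 0.0
```

```bash
python3 - <<'E'
from h import *
from scipy.optimize import least_squares
np.set_printoptions(precision=4,suppress=True)
s=ctrl.sense();print(s['t'],s['ee_pos'],s['ee_rot'],s['gripper_width'],s['qpos'],s['wrist_force'])
D={n:grab(n) for n in('top','scene')}
o=[]
for n,(x0,y0,x1,y1) in {'top':(254,254,278,277),'scene':(265,275,291,299)}.items():
    i=cv2.cvtColor(D[n]['image'][y0:y1,x0:x1],cv2.COLOR_RGB2GRAY)
    i=cv2.resize(i,None,fx=8,fy=8,interpolation=cv2.INTER_CUBIC);g=(i<115).astype('uint8')
    k,l,st,ce=cv2.connectedComponentsWithStats(g);b=1+np.argmax(st[1:,4])
    h=cv2.convexHull(np.argwhere(l==b)[:,::-1].astype(np.int32));m=cv2.moments(h);c=(np.array([m['m10'],m['m01']])/m['m00']+.5)/8-.5+[x0,y0]
    print('ring',n,st[b]/8,c,ray(D[n],*c,.026));o.append(c)
f=lambda p:np.concatenate([np.array(proj(D[n],p))-c for n,c in zip(D,o)])
r=least_squares(f,[.5,.1,.03]);print(r.x,r.fun)
cv2.imwrite('pics/tips.png',cv2.cvtColor(cv2.resize(D['scene']['image'][150:290,340:480],None,fx=4,fy=4),cv2.COLOR_RGB2BGR))
E
```

```text
2.175 [ 0.5352 -0.2373  0.1763] [[ 0.9994 -0.0347 -0.0001]
 [-0.0347 -0.9994 -0.0002]
 [-0.0001  0.0002 -1.    ]] 0.050897588148374716 [ 0.6465  0.2541 -0.3184  1.71    0.085   1.1911 -1.2994] [ 0.6191 -0.2137 -0.0414]
ring top [  3.875   3.75   15.5    15.25  510.375] [265.1139 264.9249] [0.5218 0.1197 0.026 ]
ring scene [  3.      2.625  20.     16.    984.75 ] [277.1478 285.5769] [0.5214 0.12   0.026 ]
[0.5219 0.1197 0.0255] [ 0.0154  0.0117 -0.0157 -0.0014]
```

Request:
servo_tool(deltas=[{"twist": [0,0,0],"xyz": [0,-0.8,40],"jaw": 0.2},{"twist": [0,0,0],"xyz": [0,0,40],"jaw": 0.2},{"twist": [0,0,0],"xyz": [0,0,35],"jaw": 0.2},{"twist": [0,0,0],"xyz": [0,0,18],"jaw": 0.2},{"twist": [0,0,0],"xyz": [0,0,10],"jaw": 0.2}])

```text
t: 2.9
ee_pos: [0.5353, -0.2365, 0.0328]
ee_rot: [[0.999, -0.035, -0.0], [-0.035, -0.999, 0.0], [-0.0, -0.0, -1.0]]
wrist_force: [0.3, 0.3, -0.1]
gripper_width: 0.0515
finger_force: 0.0
```

Request:
servo_tool(deltas=[{"twist": [0,0,0],"xyz": [0,0,0],"jaw": -1},{"twist": [0,0,0],"xyz": [0,0,0],"jaw": -1},{"twist": [0,0,0],"xyz": [0,0,0],"jaw": -1},{"twist": [0,0,0],"xyz": [0,0,0],"jaw": -1},{"twist": [0,0,0],"xyz": [0,0,0],"jaw": -1}])

```text
t: 3.52
ee_pos: [0.536, -0.2368, 0.0343]
ee_rot: [[0.999, -0.036, 0.002], [-0.036, -0.999, -0.001], [0.002, 0.001, -1.0]]
wrist_force: [-0.7, -0.6, 4.5]
gripper_width: 0.0267
finger_force: 59.6
```

Request:
servo_tool(deltas=[{"twist": [0,0,0],"xyz": [0,0,-20],"jaw": -1},{"twist": [0,0,0],"xyz": [0,0,-40],"jaw": -1},{"twist": [0,0,0],"xyz": [0,0,-40],"jaw": -1},{"twist": [0,0,0],"xyz": [0,0,0],"jaw": -1},{"twist": [0,0,0],"xyz": [0,0,0],"jaw": -1}])

```text
t: 4.15
ee_pos: [0.5349, -0.2364, 0.1335]
ee_rot: [[0.999, -0.036, -0.0], [-0.036, -0.999, -0.0], [-0.0, 0.0, -1.0]]
wrist_force: [0.3, 1.1, -0.5]
gripper_width: 0.0273
finger_force: 59.2
```

```bash
python3 - <<'E'
from h import *
np.set_printoptions(precision=4,suppress=True)
s=ctrl.sense();print(s['t'],s['ee_pos'],s['ee_rot'],s['gripper_width'],s['finger_force'],s['wrist_force'])
D={n:grab(n) for n in('top','scene')}
out=[]
for n in D:
    u,v=map(int,proj(D[n],s['ee_pos']+np.array([0,0,-.02])));print(n,u,v)
    out.append(cv2.resize(D[n]['image'][v-35:v+35,u-40:u+40],None,fx=5,fy=5,interpolation=cv2.INTER_CUBIC))
cv2.imwrite('pics/g1.png',cv2.cvtColor(np.hstack(out),cv2.COLOR_RGB2BGR))
E
```

```text
4.15 [ 0.5349 -0.2364  0.1335] [[ 0.9994 -0.0356 -0.0002]
 [-0.0356 -0.9994 -0.0002]
 [-0.0002  0.0002 -1.    ]] 0.027267667814730053 59.173094832804054 [ 0.2634  1.0598 -0.5026]
top 397 258
scene 394 197
```

View pics/g1.png

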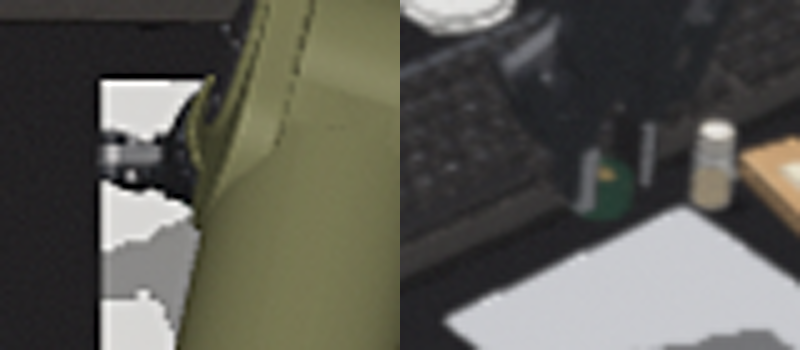

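The scene crop shows the mount upright between the fingertips, with its underside near crop pixel (605,220). I'll compare its edges with the predicted cylinder.

```bash
python3 - <<'E'
from h import *
d=grab('scene');i=d['image'].astype(int)[180:215,380:410]
g=(i[...,1]-i[...,0]>12)
for r in range(14,30): print(r+180,''.join('#' if x else '.' for x in g[r]))
s=ctrl.sense();p=s['ee_pos']
for dz in(-.030,-.0325,-.035):
    a=np.linspace(0,6.28,60);c=[np.array(p)+[.015*np.cos(t),.015*np.sin(t),dz] for t in a]
    q=np.array([proj(d,x) for x in c]);q2=np.array([proj(d,x+[0,0,.018]) for x in c])
    print(dz,'bot',q.min(0),q.max(0),'top',q2.min(0),q2.max(0))
E
```

```text
194 ..............####............
195 ................###...........
196 .................###..........
197 .................###..........
198 .................###..........
199 ..............######..........
200 ..............######..........
201 ..............######..........
202 ..............######..........
203 .............#######..........
204 ............#######...........
205 ...........#######............
206 ..............................
207 ..............................
208 ..............................
209 ..............................
-0.03 bot [387.8003118  197.45703826] [400.00435619 204.59033507] top [388.24941011 191.51845783] [400.55127028 198.61528897]
-0.0325 bot [387.73849413 198.27452436] [399.92907587 205.41272617] top [388.1866108  192.34883626] [400.4747918  199.45085445]
-0.035 bot [387.67681097 199.09024363] [399.85395973 206.23331217] top [388.12394922 193.17740593] [400.39848143 200.28457131]
```

Request:
servo_tool(deltas=[{"twist": [0,0,0],"xyz": [0,0,-40],"jaw": -1},{"twist": [0,0,0],"xyz": [-2.6,-25.5,0],"jaw": -1},{"twist": [0,0,0],"xyz": [-2.6,-35,0],"jaw": -1},{"twist": [0,0,0],"xyz": [-2.6,-40,0],"jaw": -1},{"twist": [0,0,0],"xyz": [-2.6,-40,0],"jaw": -1}])

```text
t: 4.92
ee_pos: [0.5291, -0.0944, 0.1723]
ee_rot: [[0.999, -0.036, -0.002], [-0.036, -0.999, 0.001], [-0.002, -0.0, -1.0]]
wrist_force: [1.0, 1.8, -0.7]
gripper_width: 0.0269
finger_force: 59.2
```

Request:
servo_tool(deltas=[{"twist": [0,0,0],"xyz": [-2.6,-40,0],"jaw": -1},{"twist": [0,0,0],"xyz": [-2.6,-40,0],"jaw": -1},{"twist": [0,0,0],"xyz": [-2.6,-40,0],"jaw": -1},{"twist": [0,0,0],"xyz": [-2.6,-40,0],"jaw": -1},{"twist": [0,0,0],"xyz": [-2.6,-35,0],"jaw": -1}])

```text
t: 5.55
ee_pos: [0.523, 0.1012, 0.1724]
ee_rot: [[0.999, -0.035, -0.002], [-0.035, -0.999, 0.0], [-0.002, -0.0, -1.0]]
wrist_force: [-0.1, -0.2, -0.5]
gripper_width: 0.0268
finger_force: 59.2
```

Request:
servo_tool(deltas=[{"twist": [0,0,0],"xyz": [-2.6,-20,0],"jaw": -1},{"twist": [0,0,0],"xyz": [0,0,30],"jaw": -1},{"twist": [0,0,0],"xyz": [0,0,30],"jaw": -1},{"twist": [0,0,0],"xyz": [0,0,30],"jaw": -1},{"twist": [0,0,0],"xyz": [0,0,0],"jaw": -1}])

```text
t: 6.18
ee_pos: [0.5193, 0.1192, 0.0803]
ee_rot: [[0.999, -0.035, -0.007], [-0.035, -0.999, -0.001], [-0.007, 0.001, -1.0]]
wrist_force: [0.7, 0.0, 0.1]
gripper_width: 0.027
finger_force: 59.2
```

```bash
python3 - <<'E'
from h import *
np.set_printoptions(precision=4,suppress=True)
s=ctrl.sense();p=s['ee_pos'];print(s['t'],p,s['ee_rot'],s['qpos'],s['gripper_width'])
d=grab('scene');u,v=map(int,proj(d,p+np.array([0,0,-.025])))
i=d['image'].astype(int);g=(i[...,1]-i[...,0]>12)
for r in range(v-12,v+14): print(r,''.join('#' if x else '.' for x in g[r,u-15:u+15]))
print(u-15)
a=np.linspace(0,6.28,60)
for dz in(-.0325,):
    q=np.array([proj(d,p+np.array([.015*np.cos(t),.015*np.sin(t),dz])) for t in a]);print(q.min(0),q.max(0))
E
```

```text
6.175 [0.5193 0.1192 0.0803] [[ 0.9994 -0.0353 -0.0069]
 [-0.0353 -0.9994 -0.0007]
 [-0.0069  0.0009 -1.    ]] [ 0.2214  0.2875 -0.5579  1.9127  0.1778  0.9972 -2.0222] 0.026977114756063632
264 ..............................
265 ..............................
266 ..............................
267 ..............................
268 ..............................
269 ..............................
270 .............###..............
271 ............########..........
272 ............#....####.........
273 ..................####........
274 ..................####........
275 ..................####........
276 .............##.#####.........
277 .............########.........
278 .............########.........
279 .............#########........
280 .............########.........
281 .............########.........
282 .............######...........
283 ..............###.............
284 ..............................
285 ..............................
286 ..............................
287 ..............................
288 ..............................
289 ..............................
262
[270.7219 274.4399] [283.9966 283.5742]
```

Request:
servo_tool(deltas=[{"twist": [0,0,0],"xyz": [0,0,8],"jaw": -1},{"twist": [0,0,0],"xyz": [0,0,0],"jaw": -1},{"twist": [0,0,0],"xyz": [0,0,0],"jaw": -1},{"twist": [0,0,0],"xyz": [0,0,0],"jaw": -1},{"twist": [0,0,0],"xyz": [0,0,0],"jaw": -1}])

```text
t: 6.85
ee_pos: [0.5221, 0.1197, 0.0755]
ee_rot: [[0.999, -0.036, 0.0], [-0.036, -0.999, -0.0], [0.0, 0.0, -1.0]]
wrist_force: [0.6, 0.6, -0.0]
gripper_width: 0.0265
finger_force: 59.2
```

Request:
servo_tool(deltas=[{"twist": [0,0,0],"xyz": [0,0,8],"jaw": -1},{"twist": [0,0,0],"xyz": [0,0,5],"jaw": -1},{"twist": [0,0,0],"xyz": [0,0,2],"jaw": -1},{"twist": [0,0,0],"xyz": [0,0,2],"jaw": -1},{"twist": [0,0,0],"xyz": [0,0,0],"jaw": -1}])

```text
t: 7.48
ee_pos: [0.5219, 0.1198, 0.0582]
ee_rot: [[0.999, -0.035, -0.0], [-0.035, -0.999, -0.0], [-0.0, 0.0, -1.0]]
wrist_force: [-0.3, 0.1, -0.1]
gripper_width: 0.0271
finger_force: 59.2
```

Request:
servo_tool(deltas=[{"twist": [0,0,0],"xyz": [0,0,1],"jaw": -1},{"twist": [0,0,0],"xyz": [0,0,1],"jaw": -1},{"twist": [0,0,0],"xyz": [0,0,1],"jaw": -1},{"twist": [0,0,0],"xyz": [0,0,0],"jaw": -1},{"twist": [0,0,0],"xyz": [0,0,0],"jaw": -1}])

```text
t: 8.1
ee_pos: [0.522, 0.1197, 0.0553]
ee_rot: [[0.999, -0.036, -0.0], [-0.036, -0.999, -0.0], [-0.0, 0.0, -1.0]]
wrist_force: [-0.6, -0.4, -0.8]
gripper_width: 0.0266
finger_force: 59.2
```

Request:
servo_tool(deltas=[{"twist": [0,0,0],"xyz": [0,0,0.7],"jaw": -1},{"twist": [0,0,0],"xyz": [0,0,0.6],"jaw": -1},{"twist": [0,0,0],"xyz": [0,0,0],"jaw": -1},{"twist": [0,0,0],"xyz": [0,0,0],"jaw": -1},{"twist": [0,0,0],"xyz": [0,0,0],"jaw": -1}])

```text
t: 8.72
ee_pos: [0.522, 0.1198, 0.0543]
ee_rot: [[0.999, -0.036, 0.0], [-0.036, -0.999, -0.0], [0.0, 0.0, -1.0]]
wrist_force: [-1.3, -0.9, 4.8]
gripper_width: 0.0266
finger_force: 59.7
```

Request:
servo_tool(deltas=[{"twist": [0,0,0],"xyz": [0,0,0],"jaw": -0.3},{"twist": [0,0,0],"xyz": [0,0,0],"jaw": 0.0},{"twist": [0,0,0],"xyz": [0,0,0],"jaw": 0.2},{"twist": [0,0,0],"xyz": [0,0,0],"jaw": 0.2},{"twist": [0,0,0],"xyz": [0,0,0],"jaw": 0.2}])

```text
t: 9.35
ee_pos: [0.5219, 0.1197, 0.0539]
ee_rot: [[0.999, -0.036, -0.0], [-0.036, -0.999, -0.0], [-0.0, 0.0, -1.0]]
wrist_force: [0.1, -1.1, -0.8]
gripper_width: 0.0514
finger_force: 0.0
```

Request:
servo_tool(deltas=[{"twist": [0,0,0],"xyz": [0,0,-10],"jaw": 0.2},{"twist": [0,0,0],"xyz": [0,0,-40],"jaw": 0.2},{"twist": [0,0,0],"xyz": [0,0,-60],"jaw": 0.0},{"twist": [0,0,0],"xyz": [0,0,-60],"jaw": -1},{"twist": [0,0,0],"xyz": [0,0,-60],"jaw": -1}])

```text
t: 9.98
ee_pos: [0.5216, 0.1199, 0.2869]
ee_rot: [[0.999, -0.035, 0.001], [-0.035, -0.999, -0.0], [0.001, 0.0, -1.0]]
wrist_force: [0.9, 0.4, -1.3]
gripper_width: 0.0071
finger_force: 0.0
```

```bash
python3 - <<'E'
from h import *
np.set_printoptions(precision=4,suppress=True)
s=ctrl.sense();p=s['ee_pos'];print(s['t'],p,s['gripper_width'],s['qpos'])
d=grab('scene');t=grab('top')
i=d['image'];j=t['image']
a=cv2.resize(i[170:350,195:375],(560,560),interpolation=cv2.INTER_CUBIC)
b=cv2.resize(j[200:320,220:340],(240,240));c=np.zeros((560,240,3),'uint8');c[:240]=b
cv2.imwrite('pics/n1.png',cv2.cvtColor(np.hstack([a,c]),cv2.COLOR_RGB2BGR))
g=(i.astype(int)[260:310,250:310]);m=g[...,1]-g[...,0]>12
h=cv2.convexHull(np.argwhere(m)[:,::-1].astype(np.int32));mm=cv2.moments(h);cc=np.array([mm['m10'],mm['m01']])/mm['m00']+[250,260]
print(cc,mm['m00'],ray(d,*cc,.031),[proj(t,(.8,y,.2)) for y in(0,.1)])
E
```

```text
9.975 [0.5216 0.1199 0.2869] 0.007063471248749493 [ 0.2742  0.0948 -0.5839  1.6739  0.0537  1.3876 -1.9233]
[276.49   283.9398] 133.0 [0.5222 0.1208 0.031 ] [(np.float64(309.23725228978543), np.float64(150.05620895626012)), (np.float64(269.9488430196982), np.float64(149.51072097526352))]
```

View pics/n1.png

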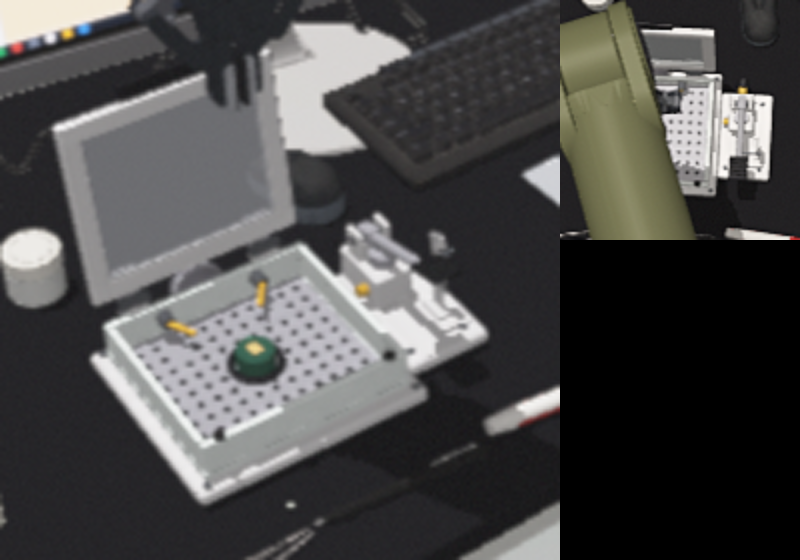

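The mount sits in the ring at (0.522, 0.121), which agrees with the nest. Next I'll get the lid angle from its top corners in the scene view.

```bash
cat >> h.py <<'E'
O=np.array([.522,.1197,0]);yw=np.radians(-2)
B=np.array([[np.cos(yw),-np.sin(yw),0],[np.sin(yw),np.cos(yw),0],[0,0,1]])
def w(p): return O+B@np.array(p)   # box -> world
E
python3 - <<'E'
from h import *
d=grab('scene')
for th in(1.65,1.7,1.75,1.8,1.85,1.9):
    print(th,[np.round(proj(d,w([.08-.157*np.cos(th),y,.054+.157*np.sin(th)])),1) for y in(.086,-.086)])
print('obs',(195+55/3.11,170+128/3.11),(195+270/3.11,170+50/3.11))
print('lever free pad',w([-.052,-.125,.094]),'level',w([-.055,-.125,.071]),'hinge',w([.08,0,.054]))
E
```

```text
1.65 [array([215.1, 213.7]), array([284.4, 187.4])]
1.7 [array([213.5, 212.2]), array([282.6, 186.1])]
1.75 [array([212. , 210.9]), array([280.9, 184.9])]
1.8 [array([210.5, 209.7]), array([279.2, 183.9])]
1.85 [array([209.1, 208.7]), array([277.5, 183.1])]
1.9 [array([207.8, 207.9]), array([275.9, 182.4])]
obs (212.68488745980707, 211.15755627009645) (281.81672025723475, 186.07717041800643)
lever free pad [ 0.46566924 -0.00340908  0.094     ] level [ 0.46267107 -0.00330438  0.071     ] hinge [0.60195127 0.11690804 0.054     ]
```

Request:
servo_tool(deltas=[{"twist": [0,0,0],"xyz": [0,0,-15],"jaw": -1},{"twist": [0,0,0],"xyz": [37,0,0],"jaw": -1},{"twist": [0,0,0],"xyz": [37,0,0],"jaw": -1},{"twist": [0,0,0],"xyz": [37,0,0],"jaw": -1},{"twist": [0,0,0],"xyz": [37,0,0],"jaw": -1}])

```text
t: 10.75
ee_pos: [0.6706, 0.1141, 0.2978]
ee_rot: [[0.999, -0.036, -0.003], [-0.036, -0.999, -0.0], [-0.003, 0.001, -1.0]]
wrist_force: [0.8, 0.1, 0.5]
gripper_width: 0.0004
finger_force: 0.0
```

Request:
servo_tool(deltas=[{"twist": [0,0,0],"xyz": [0,0,0],"jaw": -1},{"twist": [0,0,0],"xyz": [0,0,0],"jaw": -1},{"twist": [0,0,0],"xyz": [0,0,25],"jaw": -1},{"twist": [0,0,0],"xyz": [0,0,25],"jaw": -1},{"twist": [0,0,0],"xyz": [0,0,25],"jaw": -1}])

```text
t: 11.38
ee_pos: [0.6686, 0.1148, 0.2241]
ee_rot: [[0.999, -0.035, 0.0], [-0.035, -0.999, -0.001], [0.0, 0.001, -1.0]]
wrist_force: [0.3, -0.7, -0.1]
gripper_width: 0.0002
finger_force: 0.0
```

Request:
servo_tool(deltas=[{"twist": [0,0,0],"xyz": [-14,0,0],"jaw": -1},{"twist": [0,0,0],"xyz": [-14,0,0],"jaw": -1},{"twist": [0,0,0],"xyz": [-14,0,0],"jaw": -1},{"twist": [0,0,0],"xyz": [-14,0,0],"jaw": -1},{"twist": [0,0,0],"xyz": [0,0,0],"jaw": -1}])

```text
t: 12.0
ee_pos: [0.6125, 0.1168, 0.2245]
ee_rot: [[0.999, -0.035, -0.0], [-0.035, -0.999, -0.001], [-0.0, 0.001, -1.0]]
wrist_force: [0.8, -0.1, 0.1]
gripper_width: 0.0
finger_force: 0.0
```

Request:
servo_tool(deltas=[{"twist": [0,0,0],"xyz": [-14.4,0,1.6],"jaw": -1},{"twist": [0,0,0],"xyz": [-14.4,0,1.6],"jaw": -1},{"twist": [0,0,0],"xyz": [-14,0,4.4],"jaw": -1},{"twist": [0,0,0],"xyz": [-14,0,4.4],"jaw": -1},{"twist": [0,0,0],"xyz": [0,0,0],"jaw": -1}])

```text
t: 12.62
ee_pos: [0.5558, 0.1185, 0.2115]
ee_rot: [[0.999, -0.035, -0.002], [-0.035, -0.999, -0.001], [-0.002, 0.001, -1.0]]
wrist_force: [0.8, 0.1, 0.3]
gripper_width: -0.0002
finger_force: 0.0
```

```bash
python3 - <<'E'
from h import *
d=grab('scene');t=grab('top')
a=cv2.resize(d['image'][150:350,175:375],(560,560),interpolation=cv2.INTER_CUBIC)
c=np.zeros((560,240,3),'uint8');c[:240]=cv2.resize(t['image'][200:320,220:340],(240,240))
cv2.imwrite('pics/l1.png',cv2.cvtColor(np.hstack([a,c]),cv2.COLOR_RGB2BGR))
E
```

```text
(no output)
```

View pics/l1.png

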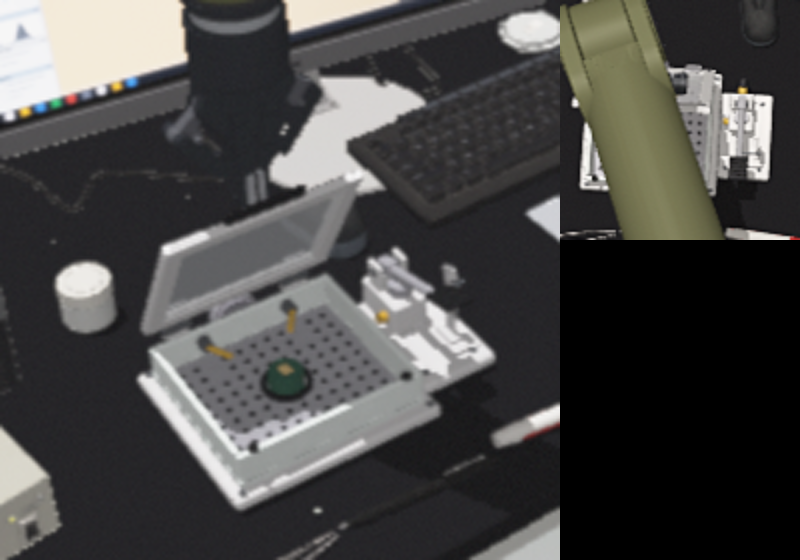

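The scene view shows the lid tipped forward to about 1.1 rad with the fingers behind it, and the mount still seated. I'll keep lowering it.

Request:
servo_tool(deltas=[{"twist": [0,0,0],"xyz": [-12.7,0,7],"jaw": -1},{"twist": [0,0,0],"xyz": [-12.7,0,7],"jaw": -1},{"twist": [0,0,0],"xyz": [-11,0,9.5],"jaw": -1},{"twist": [0,0,0],"xyz": [-11,0,9.5],"jaw": -1},{"twist": [0,0,0],"xyz": [-4.5,0,5.7],"jaw": -1}])

```text
t: 13.35
ee_pos: [0.5041, 0.1203, 0.1725]
ee_rot: [[0.999, -0.035, -0.001], [-0.035, -0.999, -0.0], [-0.001, 0.001, -1.0]]
wrist_force: [0.3, 0.4, 0.9]
gripper_width: 0.0002
finger_force: 0.4
```

Request:
servo_tool(deltas=[{"twist": [0,0,0],"xyz": [-4.5,0,5.7],"jaw": -1},{"twist": [0,0,0],"xyz": [-4.5,0,5.7],"jaw": -1},{"twist": [0,0,0],"xyz": [-4.5,0,5.7],"jaw": -1},{"twist": [0,0,0],"xyz": [-2.6,0,4.8],"jaw": -1},{"twist": [0,0,0],"xyz": [-2.6,0,4.8],"jaw": -1}])

```text
t: 13.98
ee_pos: [0.4863, 0.121, 0.1462]
ee_rot: [[0.999, -0.036, -0.0], [-0.036, -0.999, -0.0], [-0.0, 0.0, -1.0]]
wrist_force: [-0.6, 0.4, 1.2]
gripper_width: -0.0003
finger_force: 0.4
```

Request:
servo_tool(deltas=[{"twist": [0,0,0],"xyz": [-2.6,0,4.8],"jaw": -1},{"twist": [0,0,0],"xyz": [-2.4,0,4.8],"jaw": -1},{"twist": [0,0,0],"xyz": [-1.5,0,4],"jaw": -1},{"twist": [0,0,0],"xyz": [-1.5,0,4],"jaw": -1},{"twist": [0,0,0],"xyz": [0,0,0],"jaw": -1}])

```text
t: 14.6
ee_pos: [0.4783, 0.1212, 0.1286]
ee_rot: [[0.999, -0.036, -0.001], [-0.036, -0.999, -0.0], [-0.001, 0.0, -1.0]]
wrist_force: [-0.4, 0.1, 0.4]
gripper_width: -0.0002
finger_force: 0.0
```

Request:
servo_tool(deltas=[{"twist": [0,0,0],"xyz": [-1.2,0,3.5],"jaw": -1},{"twist": [0,0,0],"xyz": [-1.2,0,3.5],"jaw": -1},{"twist": [0,0,0],"xyz": [-1,0,3.5],"jaw": -1},{"twist": [0,0,0],"xyz": [-1,0,3.5],"jaw": -1},{"twist": [0,0,0],"xyz": [-0.8,0,3],"jaw": -1}])

```text
t: 15.22
ee_pos: [0.4733, 0.1215, 0.1117]
ee_rot: [[0.999, -0.036, -0.0], [-0.036, -0.999, -0.0], [-0.0, 0.0, -1.0]]
wrist_force: [0.2, 1.2, 0.5]
gripper_width: -0.0002
finger_force: 0.3
```

Request:
servo_tool(deltas=[{"twist": [0,0,0],"xyz": [-0.8,0,3],"jaw": -1},{"twist": [0,0,0],"xyz": [-0.6,0,3],"jaw": -1},{"twist": [0,0,0],"xyz": [-0.6,0,3],"jaw": -1},{"twist": [0,0,0],"xyz": [-0.4,0,3],"jaw": -1},{"twist": [0,0,0],"xyz": [-0.4,0,3],"jaw": -1}])

```text
t: 15.85
ee_pos: [0.4705, 0.1216, 0.0967]
ee_rot: [[0.999, -0.036, -0.0], [-0.036, -0.999, -0.0], [-0.0, 0.0, -1.0]]
wrist_force: [-0.4, -0.8, 0.2]
gripper_width: 0.0001
finger_force: 0.3
```

Request:
servo_tool(deltas=[{"twist": [0,0,0],"xyz": [0,0,1.5],"jaw": -1},{"twist": [0,0,0],"xyz": [0,0,1.5],"jaw": -1},{"twist": [0,0,0],"xyz": [0,0,1.5],"jaw": -1},{"twist": [0,0,0],"xyz": [0,0,1.5],"jaw": -1},{"twist": [0,0,0],"xyz": [0,0,0],"jaw": -1}])

```text
t: 16.48
ee_pos: [0.4706, 0.1216, 0.0909]
ee_rot: [[0.999, -0.036, -0.0], [-0.036, -0.999, -0.0], [-0.0, 0.0, -1.0]]
wrist_force: [-0.8, 0.1, -0.8]
gripper_width: -0.0003
finger_force: 0.0
```

Request:
servo_tool(deltas=[{"twist": [0,0,0],"xyz": [0,0,1],"jaw": -1},{"twist": [0,0,0],"xyz": [0,0,1],"jaw": -1},{"twist": [0,0,0],"xyz": [0,0,1],"jaw": -1},{"twist": [0,0,0],"xyz": [0,0,0.7],"jaw": -1},{"twist": [0,0,0],"xyz": [0,0,0],"jaw": -1}])

```text
t: 17.1
ee_pos: [0.4709, 0.1216, 0.0875]
ee_rot: [[0.999, -0.036, 0.001], [-0.036, -0.999, -0.0], [0.001, 0.0, -1.0]]
wrist_force: [0.3, 0.1, 1.4]
gripper_width: 0.0002
finger_force: 0.7
```

Request:
servo_tool(deltas=[{"twist": [0,0,0],"xyz": [0,0,0.7],"jaw": -1},{"twist": [0,0,0],"xyz": [0,0,0.7],"jaw": -1},{"twist": [0,0,0],"xyz": [0,0,0],"jaw": -1},{"twist": [0,0,0],"xyz": [0,0,0],"jaw": -1},{"twist": [0,0,0],"xyz": [0,0,0],"jaw": -1}])

```text
t: 17.73
ee_pos: [0.4714, 0.1217, 0.0865]
ee_rot: [[0.999, -0.036, 0.002], [-0.036, -0.999, 0.0], [0.002, -0.0, -1.0]]
wrist_force: [0.8, -0.7, 4.5]
gripper_width: 0.0003
finger_force: 2.1
```

Request:
servo_tool(deltas=[{"twist": [0,0,0],"xyz": [0,0,0.8],"jaw": -1},{"twist": [0,0,0],"xyz": [0,0,0.8],"jaw": -1},{"twist": [0,0,0],"xyz": [0,0,0],"jaw": -1},{"twist": [0,0,0],"xyz": [0,0,0],"jaw": -1},{"twist": [0,0,0],"xyz": [0,0,0],"jaw": -1}])

```text
t: 18.35
ee_pos: [0.4722, 0.1218, 0.0856]
ee_rot: [[0.999, -0.036, 0.003], [-0.036, -0.999, 0.0], [0.003, -0.0, -1.0]]
wrist_force: [1.0, -0.2, 8.0]
gripper_width: 0.0001
finger_force: 3.1
```

Request:
servo_tool(deltas=[{"twist": [0,0,0],"xyz": [0,0,-10],"jaw": -1},{"twist": [0,0,0],"xyz": [0,0,-25],"jaw": -1},{"twist": [0,0,0],"xyz": [0,0,-25],"jaw": -1},{"twist": [0,0,0],"xyz": [0,0,0],"jaw": -1},{"twist": [0,0,0],"xyz": [0,0,0],"jaw": -1}])

```text
t: 18.98
ee_pos: [0.4698, 0.1213, 0.1435]
ee_rot: [[0.999, -0.036, -0.002], [-0.036, -0.999, -0.0], [-0.002, 0.001, -1.0]]
wrist_force: [-0.1, 0.1, -0.1]
gripper_width: -0.0
finger_force: 0.0
```

```bash
python3 - <<'E'
from h import *
s=ctrl.sense();print(s['t'],s['ee_pos'],s['ee_rot'][0])
d=grab('scene');t=grab('top')
a=cv2.resize(d['image'][190:350,200:360],(560,560),interpolation=cv2.INTER_CUBIC)
c=np.zeros((560,240,3),'uint8');c[:240]=cv2.resize(t['image'][200:320,220:340],(240,240))
cv2.imwrite('pics/l2.png',cv2.cvtColor(np.hstack([a,c]),cv2.COLOR_RGB2BGR))
for th in(0,.03,.06,.1): print(th,[np.round((np.array(proj(d,w([.08-r*np.cos(th)+.009*np.sin(th),y,.054+r*np.sin(th)+.009*np.cos(th)])))-[200,190])*3.5,0) for r,y in((.157,.086),(.157,-.086),(.171,.035))])
print('pad',[np.round((np.array(proj(d,w(p)))-[200,190])*3.5) for p in([-.052,-.125,.094],[-.055,-.125,.071])])
E
```

```text
18.975 [0.46978787 0.12131139 0.14345596] [ 0.99936146 -0.03569579 -0.00157432]
0 [array([208., 419.]), array([445., 308.]), array([293., 399.])]
0.03 [array([207., 414.]), array([445., 303.]), array([292., 392.])]
0.06 [array([206., 408.]), array([444., 297.]), array([291., 386.])]
0.1 [array([205., 399.]), array([443., 289.]), array([290., 377.])]
pad [array([473., 227.]), array([476., 257.])]
```

View pics/l2.png

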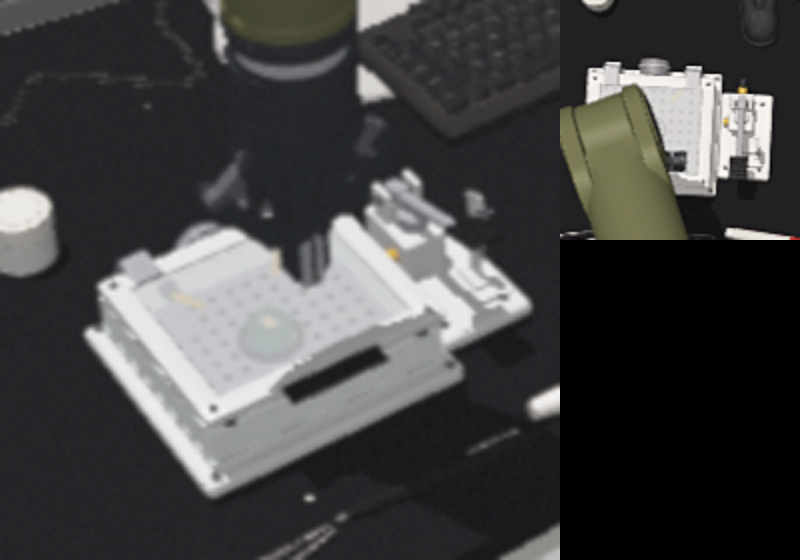

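The scene view shows the lid shut: its front-left corner at (210,420) matches the prediction for 0 rad, and the mount is visible under the pane. Next I'll move above the lever pad and check its position.

Request:
servo_tool(deltas=[{"twist": [0,0,0],"xyz": [-0.7,31.2,0],"jaw": -1},{"twist": [0,0,0],"xyz": [-0.7,31.2,0],"jaw": -1},{"twist": [0,0,0],"xyz": [-0.6,31.2,0],"jaw": -1},{"twist": [0,0,0],"xyz": [0,31.2,0],"jaw": -1},{"twist": [0,0,0],"xyz": [0,0,0],"jaw": -1}])

```text
t: 19.7
ee_pos: [0.4633, -0.0056, 0.1432]
ee_rot: [[0.999, -0.04, -0.002], [-0.04, -0.999, -0.0], [-0.002, 0.001, -1.0]]
wrist_force: [0.3, 0.9, -0.2]
gripper_width: -0.0002
finger_force: 0.0
```

```bash
python3 - <<'E'
from h import *
s=ctrl.sense();print(s['t'],s['ee_pos'],s['qpos'])
t=grab('top');print(ray(t,309.2,284.2,.09),proj(t,w([-.052,-.125,.094])))
d=grab('scene')
a=cv2.resize(d['image'][190:310,270:400],(650,600),interpolation=cv2.INTER_CUBIC)
a=np.clip(a.astype(float)*1.8,0,255).astype('uint8')
cv2.imwrite('pics/p1.png',cv2.cvtColor(a,cv2.COLOR_RGB2BGR))
print([np.round((np.array(proj(d,p))-[270,190])*5) for p in (w([-.052,-.125,.094]),w([-.055,-.125,.071]),s['ee_pos']-np.array([0,0,.025]))])
E
```

```text
19.7 [ 0.46328472 -0.00560503  0.14322916] [ 0.44425918  0.03966278 -0.49533886  2.01959295  0.02163859  1.08942364
 -1.67188801]
[ 0.4653917  -0.00424148  0.09      ] (np.float64(308.8886601055083), np.float64(283.9954153076543))
[array([326., 325.]), array([329., 366.]), array([333., 284.])]
```

View pics/p1.png

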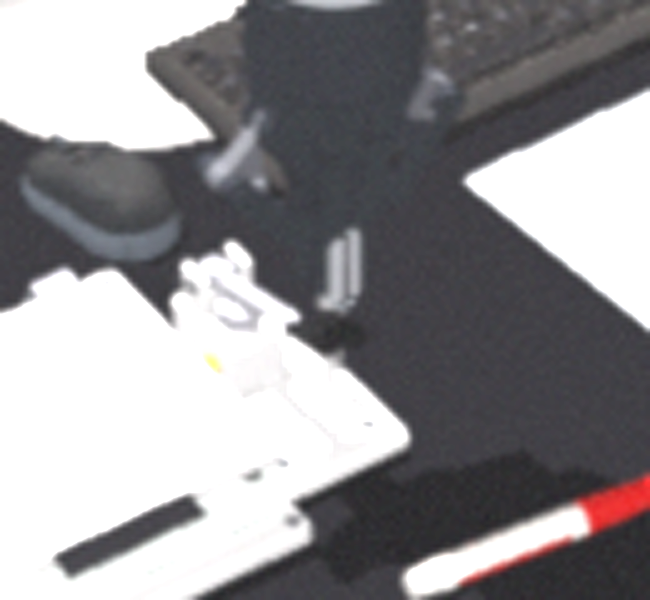

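The fingertips (about (345,300)) stand right above the black pad (330,330), which matches the predicted pad position. Pressing now.

Request:
servo_tool(deltas=[{"twist": [0,0,0],"xyz": [0,-1,8],"jaw": -1},{"twist": [0,0,0],"xyz": [0,0,8],"jaw": -1},{"twist": [0,0,0],"xyz": [0,0,6],"jaw": -1},{"twist": [0,0,0],"xyz": [0,0,4],"jaw": -1},{"twist": [0,0,0],"xyz": [0,0,3],"jaw": -1}])

```text
t: 20.42
ee_pos: [0.4641, -0.0019, 0.1152]
ee_rot: [[0.999, -0.035, -0.0], [-0.035, -0.999, -0.0], [-0.0, 0.0, -1.0]]
wrist_force: [-2.1, 0.9, 2.9]
gripper_width: -0.0002
finger_force: 1.2
```

Request:
servo_tool(deltas=[{"twist": [0,0,0],"xyz": [0,0,3],"jaw": -1},{"twist": [0,0,0],"xyz": [0,0,3],"jaw": -1},{"twist": [0,0,0],"xyz": [0,0,3],"jaw": -1},{"twist": [0,0,0],"xyz": [0,0,0],"jaw": -1},{"twist": [0,0,0],"xyz": [0,0,0],"jaw": -1}])

```text
t: 21.05
ee_pos: [0.4641, -0.0021, 0.1063]
ee_rot: [[0.999, -0.036, -0.0], [-0.036, -0.999, -0.0], [-0.0, 0.0, -1.0]]
wrist_force: [-2.5, 0.6, 2.8]
gripper_width: -0.0001
finger_force: 1.7
```

Request:
servo_tool(deltas=[{"twist": [0,0,0],"xyz": [0,0,3],"jaw": -1},{"twist": [0,0,0],"xyz": [0,0,3],"jaw": -1},{"twist": [0,0,0],"xyz": [0,0,2.5],"jaw": -1},{"twist": [0,0,0],"xyz": [0,0,1.7],"jaw": -1},{"twist": [0,0,0],"xyz": [0,0,0],"jaw": -1}])

```text
t: 21.68
ee_pos: [0.4636, -0.0021, 0.0958]
ee_rot: [[0.999, -0.036, -0.001], [-0.036, -0.999, -0.0], [-0.001, 0.0, -1.0]]
wrist_force: [-4.7, 0.3, 5.7]
gripper_width: -0.0003
finger_force: 2.8
```

```bash
python3 - <<'E'
from h import *
s=ctrl.sense();print(s['t'],s['ee_pos'],s['wrist_force'])
d=grab('scene')
o=[]
for g in(1,2.2):
    a=cv2.resize(d['image'][225:285,300:350],(400,480),interpolation=cv2.INTER_CUBIC);o.append(np.clip(a.astype(float)*g,0,255).astype('uint8'))
cv2.imwrite('pics/p2.png',cv2.cvtColor(np.hstack(o),cv2.COLOR_RGB2BGR))
print([np.round((np.array(proj(d,p))-[300,225])*8) for p in (w([.04,-.125,.062]),w([-.038,-.125,.062]),w([-.055,-.125,.071]),w([-.03,-.15,.092]),w([-.01,-.15,.092]),w([-.02,-.15,.062]))])
E
```

```text
21.675 [ 0.46361929 -0.00208071  0.09575461] [-4.66948118  0.26517923  5.69767653]
[array([104., 153.]), array([253., 297.]), array([287., 306.]), array([309., 170.]), array([269., 133.]), array([289., 231.])]
```

View pics/p2.png

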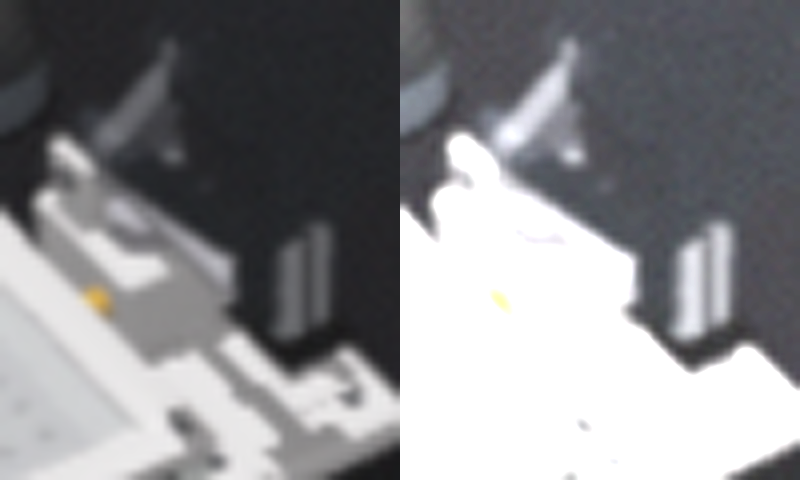

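The fingertips are on the pad at level height (tip z about 0.071) with 5.7 N, which is about the half-stroke force. The lid is still shut. I'll hold here for more than 1 s.

Request:
servo_tool(deltas=[{"twist": [0,0,0],"xyz": [0,0,0],"jaw": -1},{"twist": [0,0,0],"xyz": [0,0,0],"jaw": -1},{"twist": [0,0,0],"xyz": [0,0,0],"jaw": -1},{"twist": [0,0,0],"xyz": [0,0,0],"jaw": -1},{"twist": [0,0,0],"xyz": [0,0,0],"jaw": -1}])

```text
t: 22.35
ee_pos: [0.4636, -0.0021, 0.0959]
ee_rot: [[0.999, -0.036, -0.001], [-0.036, -0.999, -0.0], [-0.001, 0.0, -1.0]]
wrist_force: [-4.4, 0.2, 5.1]
gripper_width: 0.0001
finger_force: 2.7
```

Request:
servo_tool(deltas=[{"twist": [0,0,0],"xyz": [0,0,0],"jaw": -1},{"twist": [0,0,0],"xyz": [0,0,0],"jaw": -1},{"twist": [0,0,0],"xyz": [0,0,0],"jaw": -1},{"twist": [0,0,0],"xyz": [0,0,0],"jaw": -1},{"twist": [0,0,0],"xyz": [0,0,0],"jaw": -1}])

```text
t: 22.98
ee_pos: [0.4636, -0.0021, 0.0959]
ee_rot: [[0.999, -0.036, -0.001], [-0.036, -0.999, -0.0], [-0.001, 0.0, -1.0]]
wrist_force: [-4.2, -0.1, 6.2]
gripper_width: 0.0001
finger_force: 2.7
```

Request:
servo_tool(deltas=[{"twist": [0,0,0],"xyz": [0,0,0],"jaw": -1},{"twist": [0,0,0],"xyz": [0,0,0],"jaw": -1},{"twist": [0,0,0],"xyz": [0,0,0],"jaw": -1},{"twist": [0,0,0],"xyz": [0,0,0],"jaw": -1},{"twist": [0,0,0],"xyz": [0,0,0],"jaw": -1}])

```text
t: 23.6
ee_pos: [0.4636, -0.0021, 0.0959]
ee_rot: [[0.999, -0.036, -0.001], [-0.036, -0.999, -0.0], [-0.001, 0.0, -1.0]]
wrist_force: [-5.6, 0.5, 5.8]
gripper_width: 0.0
finger_force: 2.7
```

```bash
python3 -c "
from cell import job
print(job.hand_in())"
```

```text
the job is handed in; nothing more can be done
None
```

I handed the job in at about 24 s: the larger mount stands in the nest ring, the lid is shut, and the fingers are holding the air lever level at half stroke with about 5.7 N; no verdict came back.

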